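# Lever open the parts case and hold the blind bearing cap bore-up

## Robot

A 6-joint arm with a two-finger parallel gripper is mounted at the origin on the work surface. World frame = base frame: x ahead of the robot, y to its left, z up, the work surface at z = 0. Lengths are in m, angles in rad, forces in N, time in s.
With the tool pointing down it reaches from about 0.275 to 0.85 m from the base axis. Payload 19 kg.
Tool frame: the origin (TCP) lies at the centre of the arm's flange, where the gripper is bolted on; the fingertips stand 173 mm ahead of it and the grasp point (between the pads) lies 155 mm ahead of it (ctrl.grip_depth is the distance from the TCP to the grasp point, in m); z points along the fingers, x is the direction in which the jaws open and shut, and the axes are right-handed (so a half turn about z gives the same grasp; the last joint's range is limited). The gripper opens to 85 mm and grips with 20 to 120 N. Pads are 22 mm wide; open, the fingers measure 114 mm over their backs; the gripper's body (76 mm by 85 mm) begins 54 mm behind the grasp point. The pads swing forward as they close: fully open they stand 13 mm farther back than shut.
Start: joints at [-1.331, 0.15, 1.437, -0, 1.554, -0.134], TCP at [0.21, -0.535, 0.405] pointing down, gripper open.
Joint ranges: [-2.8, 2.8], [-0.68, 2.1], [0.12, 2.68], [-1.39, 4.53], [0.16, 2.79], [-2.81, 2.81]. Speed limits (rad/s): [1.89, 1.89, 2.22, 3.01, 3.01, 3.01].

## Interface

Orientations are given as [roll, pitch, yaw] about the fixed x, y, z axes, in that order (R = Rz(yaw) Ry(pitch) Rx(roll)).
In Python, from workcell import ctrl gives the robot as it stands. The module is installed in compiled form; this text tells all that it offers.
- The arm moves only by the shell command python3 -m pendant 'ROWS'. ROWS is JSON, one flat list of numbers, 7 for each row, row after row: the turn, a rotation vector about the tool's x, y, z in degrees, then the shift along the tool's x, y, z in cm, then the closure in counts, from 0 (fully open) to 255 (shut). A call has 1 to 12 rows; each row is the pose to reach, as a shift and turn from the pose commanded when the call began, along the tool's axes at that moment; what a row does not reach only later rows make up. A row lasts 1/8 s, in which the tool goes at most 62.5 mm and 10.7 degrees, less where a joint would pass 70% of its speed; a pose out of reach is approached as far as the arm can. A call with a gripper value outside its range is refused whole. The fingers move at their own pace and stop on an object; the grip force is fixed at half the most. Time passes only in rows, so rows that repeat a pose let the fingers close. It gives the time, the measured TCP pose, the force and the opening at its end, in the units of the state.
- ctrl.state(): the state, without advancing time (a new reading comes with each control period).
- ctrl.snapshot(name): name is "scene" or "side" or "wrist"; returns a dict with "img" (384x512x3 uint8, red, green, blue), "z_map" (384x512 float32, m along the optical axis (not along the pixel's ray), 0 where there is no reading), "intrinsics" (3x3 intrinsics, pixels), "k1" (the pictures are not rectified: a ray, as slopes to the right and down, at radius r is drawn at 1 + k1 r^2 times it, then the intrinsics apply), "xyz" and "attitude" of the camera in the world; the wrist camera has in their place "T_tool_cam" (4x4, takes a point from camera to tool coordinates, whose origin is the TCP and whose axes are the tool frame's). Camera axes: x right, y up, looking along -z (the intrinsics and any distortion apply to the point x, -y, -z); pixel columns grow to the right and rows downward; lengths in m; the calibration is good to about 2 mm. A picture is of the moment at which its call begins: read the wrist's pose just before it.
- ctrl.finish_job(): hands the job in, once; it reports no verdict.
The state is a dict: "time_s": time; "joints": joint angles; "joint_velocities": joint speeds; "effort": joint torques, N m; "tool_pos": TCP position; "eef_rot": TCP orientation; "force": force on the tool from outside, world axes, zero at the start; "torque": the same for the moment, N m; "gripper_width": finger opening in m.
Only numpy, scipy, OpenCV 4.12 (cv2) and the standard library are available. Lean on these libraries where they do the work, as an engineer would, in place of code of your own. Each camera call takes 0.05 s, during which the arm holds its last target.

## Task

Pick up the opening blade and use it, not the fingers, to lever up the green tab of the parts case and swing the cover right open past upright. Then put the blade down, take out the square bearing cap, find by feel or by eye which end has the blind hole, and turn it so that the hole faces straight up. Finish while holding the cap like that in the gripper, still, at least 12 cm above the bench and with nothing else carrying it; leave the spray can, the wire spool and the meter where they are.

Things in the scene. Friction and masses are not known exactly. Their poses are not given: they have to be found in the camera images.
- case: Black plastic parts case, open-topped, fixed to the bench: 150 (its x) x 180 (its y) x 60 high, walls 4, floor 5 thick (grey felt). Origin at the centre of its underside; its own -x is the front, where the cover's green tab sticks out, its +x the hinge side.
- cover (a joint): Hinge of the case's cover, rad: 0 shut, grows as it opens, 2.4 at its stop (leaning far back). The cover is a flat 4 mm panel, 80 g, lightly stiff hinge: it falls shut again if let go below about 70 degrees and falls open by itself beyond about 110 degrees (1.9 rad). Lifting it at the tab takes about 0.6 N.
- cover_tab (a point): Point on the underside of the green tab (70 wide, 4 thick, sticking out 22 beyond the case's front wall), on its middle line, 11 mm out from the case's front wall; at cover 0 it is 60 mm above the bench and 161 mm from the hinge line. It moves with the cover.
- cover_hinge (a point): Middle of the hinge line, on the case's +x rim, 60 mm above the bench; the hinge line is its y axis.
- cap_center (a point): Centre of the bearing cap: bare aluminium block 60 long (its own x) x 46 x 46, about 0.25 kg, lying in the case on a 46 mm side. A blind round hole, 26 diameter and 38 deep, opens in the middle of the end that its own +x axis points to; the other end is plain. It may point any way round at the start.
- blade_grip (a point): Place to grip the opening blade, on its middle line and half-way up (8 mm above the bench as it lies). The tool lies along its own x: orange handle 100 long, 18 wide, 16 high, from 80 behind this point to 20 ahead of it; then a flat steel blade 16 wide, 3 thick, to 95 ahead. 50 g.
- blade_tip (a point): Tip of the steel blade, half-way through its 3 mm thickness: 95 mm ahead (own x) of blade_grip and 4.5 mm lower.
- spray_can: Bystander: upright spray can with red cap, 52 diameter, 150 high; origin at the centre of its underside. Leave alone.
- wire_spool: Bystander: white plastic spool, 66 diameter, 36 high; origin at the centre of its underside. Leave alone.
- meter: Bystander: grey hand meter lying on its back, 150 (x) x 78 x 34 (dial to 43); origin at the centre of its underside. Leave alone.
There are look-alikes about, which are no part of the job. Of the things that look like the case, take the one that is farthest to the robot's right at the start.

How it is judged:
On the way, in this order (a step that is already met when the one before it is completed fails the run):
1. the cover is being raised by the blade held in the gripper (value of joint cover above 0.35 rad and contact force between blade and cover above 0.1 N and contact force between the fingers and blade above 0.5 N), for 0.05 s.
2. the cover is swung open past upright (value of joint cover above 1.65 rad), for 0.2 s.
At the end, for the whole second after the job is handed in: Cap held still in the fingers (over 1 N, under 0.05 m/s), hole up within 0.3 rad, centre over 110 mm above the bench, touching nothing but the gripper; cover open beyond 1.6 rad; blade laid down (grip point below 80 mm); spray can, spool and meter moved under 30 mm (angle between cap_center's own x axis and vertical below 0.3 rad and height (world z) of cap_center above 0.11 m and contact force between the fingers and cap above 1 N and contact force between cap and case below 0.1 N and contact force between cap and table below 0.1 N and contact force between cap and blade below 0.1 N and linear speed of cap below 0.05 m/s and value of joint cover above 1.6 rad and distance of each of spray_can, wire_spool, meter from where it was at the start of the episode below 0.03 m and height (world z) of blade_grip below 0.08 m and contact force between cap and spray_can below 0.1 N and contact force between cap and wire_spool below 0.1 N and contact force between cap and meter below 0.1 N); the arm keeps its last pose, push and grip.
It fails at once if the fingers force the cover up instead of the blade (contact force between the fingers and cover above 1 N and value of joint cover below 1.2 rad).
It fails at once if a bystander is knocked away (distance of any of spray_can, wire_spool, meter from where it was at the start of the episode above 0.05 m).
It also fails if it takes over 72 s, if anything falls off the work surface, if the arm or the gripper's body presses on something with over 40 N, if the wrist force passes 120 N, or if a joint passes its speed limit or range.

## Working session

There is one attempt and no reset: what is moved stays moved. The work goes in short steps, Python scripts to look and compute and a shell command to move; the robot and the scene stay as the last step left them, time stands still between calls to the robot, and variables do not carry over. Pictures are saved under pics/ and viewed, and the job is handed in when it is done.

```bash
mkdir -p pics; ls
cat > h.py <<'E'
import numpy as np, cv2
from workcell import ctrl
from scipy.spatial.transform import Rotation as R
def snap(name,tag):
    st=ctrl.state(); s=ctrl.snapshot(name); s['st']=st
    cv2.imwrite(f'pics/{tag}.png',s['img'][:,:,::-1]); 
    np.savez(f'{tag}.npz',img=s['img'],z=s['z_map'],st=np.array([*st['tool_pos'],*st['eef_rot']]))
    if name=='wrist':
        T=np.eye(4);T[:3,:3]=R.from_euler('xyz',st['eef_rot']).as_matrix();T[:3,3]=st['tool_pos']
        M=T@np.array(s['T_tool_cam'])
    else:
        M=np.eye(4)
        a=np.array(s['attitude']); M[:3,:3]=R.from_euler('xyz',a).as_matrix() if a.shape==(3,) else a; M[:3,3]=s['xyz']
    s['M']=M; return s
def rays(s,uv):
    K=np.array(s['intrinsics']);uv=np.atleast_2d(np.float64(uv)).reshape(-1,1,2)
    p=cv2.undistortPoints(uv,K,np.array([s['k1'],0,0,0,0.]))[:,0]
    return np.c_[p[:,0],-p[:,1],-np.ones(len(p))]
def onplane(s,uv,z):
    d=rays(s,uv)@s['M'][:3,:3].T;o=s['M'][:3,3]
    return o+d*((z-o[2])/d[:,2])[:,None]
def bydepth(s,uv):
    uv=np.atleast_2d(uv);z=np.array([s['z_map'][int(round(v)),int(round(u))] for u,v in uv])
    return (rays(s,uv)*z[:,None])@s['M'][:3,:3].T+s['M'][:3,3]
def cloud(s):
    h,w=s['z_map'].shape;u,v=np.meshgrid(np.arange(w),np.arange(h))
    P=(rays(s,np.c_[u.ravel(),v.ravel()])*s['z_map'].ravel()[:,None])@s['M'][:3,:3].T+s['M'][:3,3]
    return P.reshape(h,w,3)
E
python3 - <<'E'
from h import *
print(ctrl.state(),ctrl.grip_depth)
for n in ['scene','side','wrist']:
    s=snap(n,n+'0'); print(n,s['intrinsics'],s['k1'],s['M'].round(3).tolist(),s.get('attitude'))
E
```

```text
pics
{'time_s': 0.0, 'joints': array([-1.33102071e+00,  1.50961530e-01,  1.43805296e+00, -2.24822661e-05,
        1.55377562e+00, -1.34007007e-01]), 'joint_velocities': array([-1.56775352e-04, -1.54626706e-03, -1.29935847e-04, -9.47428372e-04,
        9.74798288e-06, -2.31708345e-04]), 'effort': array([ 2.84343187e-03, -7.13032651e+01, -5.70865631e+01, -5.53654530e-06,
        8.63842957e-03,  2.03544045e-05]), 'tool_pos': array([ 0.20991901, -0.53526339,  0.40407835]), 'eef_rot': array([-3.14145494e+00,  1.18972407e-03, -1.19701322e+00]), 'force': array([ 0.78078441,  0.03005515, -0.56986449]), 'torque': array([ 0.01901597,  0.02656655, -0.01454667]), 'gripper_width': 0.08540534899929675} 0.1547
scene [[432.54638868   0.         252.21403607]
 [  0.         432.54638868 194.65238908]
 [  0.           0.           1.        ]] -0.16929467313626742 [[0.82, -0.412, 0.398, 0.963], [0.572, 0.572, -0.588, -0.704], [0.015, 0.71, 0.704, 0.92], [0.0, 0.0, 0.0, 1.0]] [ 0.78944145 -0.01477683  0.60908089]
side [[352.54937749   0.         256.85993367]
 [  0.         352.54937749 193.49346041]
 [  0.           0.           1.        ]] -0.034095045986269605 [[-0.934, 0.26, -0.246, 0.242], [-0.357, -0.711, 0.605, 0.584], [-0.017, 0.653, 0.757, 0.813], [0.0, 0.0, 0.0, 1.0]] [ 0.71145859  0.01723627 -2.77606461]
wrist [[309.77998822   0.         255.94241832]
 [  0.         309.77998822 186.82777947]
 [  0.           0.           1.        ]] -0.010468799255850628 [[0.365, 0.886, 0.284, 0.283], [-0.931, 0.348, 0.111, -0.507], [-0.0, -0.305, 0.952, 0.373], [0.0, 0.0, 0.0, 1.0]] None
```

View pics/scene0.png

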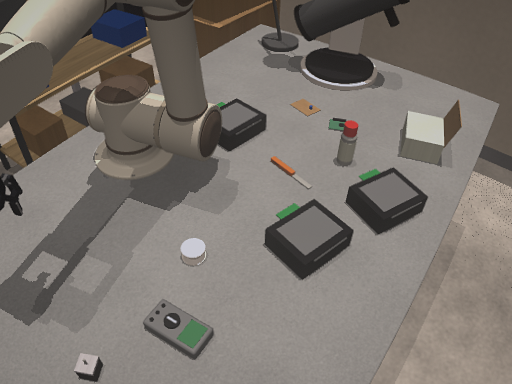

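View pics/side0.png

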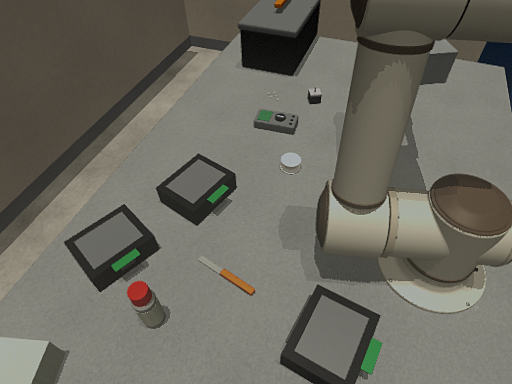

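View pics/wrist0.png

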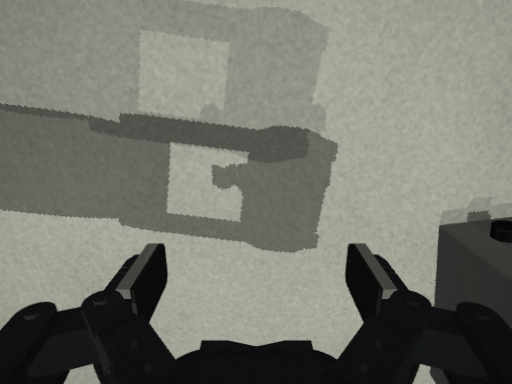

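```bash
cat > m.py <<'E'
from h import *
for n in ['scene','side']:
    s=snap(n,n+'1'); P=cloud(s); hsv=cv2.cvtColor(s['img'],cv2.COLOR_RGB2HSV)
    for nm,lo,hi in [('green',(45,120,50),(80,255,255)),('orange',(5,150,120),(18,255,255)),('red',(0,180,100),(4,255,255))]:
        m=cv2.inRange(hsv,lo,hi); k,lab,stt,c=cv2.connectedComponentsWithStats(m)
        for i in range(1,k):
            if stt[i,4]<40: continue
            q=P[lab==i]; q=q[(s['z_map'][lab==i]>0)]
            print(n,nm,stt[i,4],c[i].round(1),'mean',np.median(q,0).round(3),'rect',[x for x in cv2.minAreaRect(q[:,:2].astype(np.float32))])
E
python3 m.py
python3 - <<'E'
from h import *
s=snap('scene','scene2')
for nm,px in [('coverA',[(308,206),(344,234),(311,263),(275,235)]),('coverB',[(385,180),(413,200),(383,222),(352,200)]),('blade',[(283,166),(300,178),(309,186)]),('spool',[(193,247)]),('meter',[(180,325)]),('can',[(350,130),(346,155)])]:
    print(nm,bydepth(s,px).round(3).tolist())
E
```

```text
scene green 81 [368.8 174.2] mean [0.715 0.287 0.064] rect [(0.7146441340446472, 0.2914546728134155), (0.06844091415405273, 0.019971664994955063), 65.07251739501953]
scene green 130 [287.3 210.9] mean [0.593 0.017 0.064] rect [(0.5922625660896301, 0.016286196187138557), (0.06815619766712189, 0.0215452890843153), 74.09239959716797]
scene orange 102 [282.6 164.7] mean [0.451 0.222 0.014] rect [(0.4499962627887726, 0.2234066128730774), (0.017281731590628624, 0.10023199766874313), 76.95494842529297]
side green 53 [264.7 115.5] mean [ 0.604 -0.396  0.033] rect [(0.6023265719413757, -0.3980228006839752), (0.0412336140871048, 0.05382132530212402), 4.3589372634887695]
side green 158 [217.5 193.3] mean [0.59  0.021 0.062] rect [(0.5901454091072083, 0.014416921883821487), (0.08142977207899094, 0.025039885193109512), 72.62494659423828]
side green 259 [125.  259.7] mean [0.713 0.295 0.062] rect [(0.7123901844024658, 0.2923521101474762), (0.07254882901906967, 0.029273156076669693), 65.42182922363281]
side green 399 [370.9 355.7] mean [0.115 0.308 0.063] rect [(0.1150670275092125, 0.3077671229839325), (0.06922715902328491, 0.022883867844939232), 80.18519592285156]
side orange 251 [237.2 281. ] mean [0.445 0.229 0.013] rect [(0.4463673233985901, 0.2247658222913742), (0.023516464978456497, 0.09768693894147873), 74.71697235107422]
side red 291 [137.2 290.5] mean [0.594 0.379 0.148] rect [(0.5937783718109131, 0.37912821769714355), (0.038765884935855865, 0.03982974961400032), 33.71492385864258]
coverA [[0.629, 0.065, 0.064], [0.757, 0.033, 0.063], [0.728, -0.089, 0.049], [0.613, -0.078, 0.068]]
coverB [[0.765, 0.295, 0.063], [0.866, 0.264, 0.063], [0.824, 0.149, 0.046], [0.708, 0.2, 0.022]]
blade [[0.457, 0.217, 0.015], [0.524, 0.213, 0.002], [0.566, 0.196, 0.003]]
spool [[0.449, -0.213, 0.036]]
meter [[0.569, -0.402, 0.033]]
can [[0.605, 0.356, 0.14], [0.611, 0.35, 0.046]]
```

Run:
```python
import cv2
a=cv2.imread('pics/scene0.png');cv2.imwrite('pics/z1.png',cv2.resize(a[100:290,170:440],None,fx=2.9,fy=2.9,interpolation=cv2.INTER_CUBIC))
b=cv2.imread('pics/side0.png');cv2.imwrite('pics/z2.png',cv2.resize(b[130:340,50:320],None,fx=2.8,fy=2.8,interpolation=cv2.INTER_CUBIC))
```

```text
(no output)
```

View pics/z1.png

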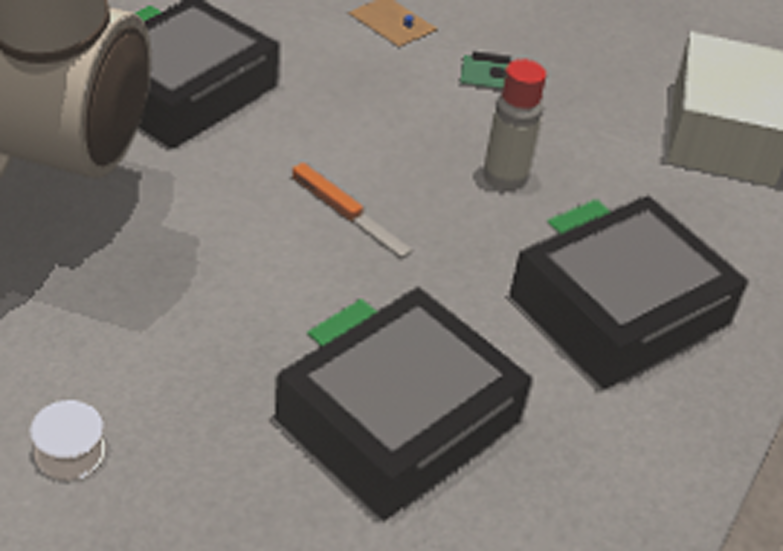

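View pics/z2.png

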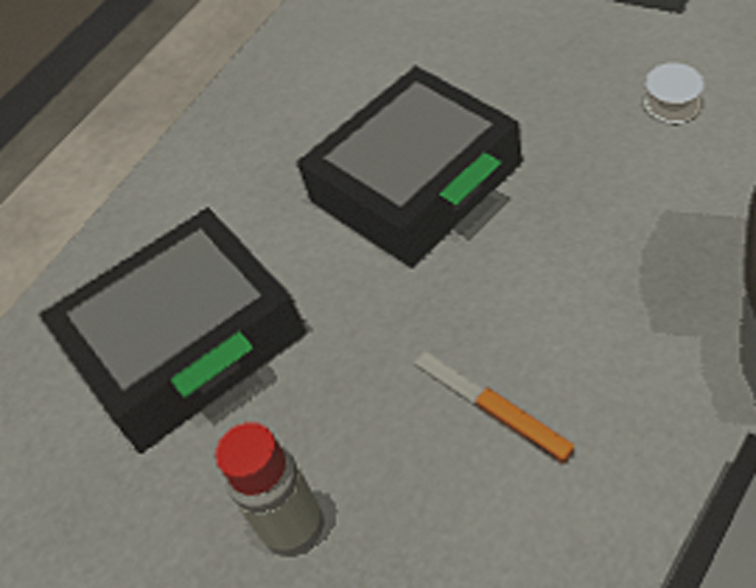

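```bash
cat >> h.py <<'E'
def rel(pos,Rm):
    st=ctrl.state(); R0=R.from_euler('xyz',st['eef_rot']); 
    rv=(R0.inv()*Rm).as_rotvec(degrees=True); d=R0.inv().apply(np.array(pos)-st['tool_pos'])*100
    print('turn',rv.round(2),'shift',d.round(2),'now',st['tool_pos'].round(4),np.degrees(st['eef_rot']).round(1),'q',st['joints'].round(2),'F',st['force'].round(2),'w',round(st['gripper_width'],4),'t',st['time_s'])
def down(yaw): return R.from_euler('xyz',[180,0,yaw],degrees=True)
E
python3 -c "
from h import *
print(snap('wrist','w2')['T_tool_cam'])
rel([0.477,0.217,0.30],down(76))"
```

```text
[[ 9.99999514e-01  2.00486953e-04 -9.65280623e-04  5.69529041e-04]
 [-1.03945824e-04 -9.52206207e-01 -3.05455934e-01 -7.77722015e-02]
 [-9.80386131e-04  3.05455886e-01 -9.52205724e-01  3.09725516e-02]
 [ 0.00000000e+00  0.00000000e+00  0.00000000e+00  1.00000000e+00]]
turn [-3.0000e-02  1.0000e-02 -1.4458e+02] shift [-60.28 -52.33  10.48] now [ 0.2099 -0.5353  0.4045] [-180.     0.   -68.6] q [-1.33  0.15  1.44 -0.    1.55 -0.13] F [-0.01 -0.69 -0.51] w 0.0852 t 0.35
```

```bash
r="0,0,-144.6,-60.3,-52.3,5,0"; python3 -m pendant '[0,0,-144.6,-60.3,-52.3,4,0, 0,0,-144.6,-60.3,-52.3,4,0, 0,0,-144.6,-60.3,-52.3,4,0, 0,0,-144.6,-60.3,-52.3,4,0, 0,0,-144.6,-60.3,-52.3,4,0, 0,0,-144.6,-60.3,-52.3,4,0, 0,0,-144.6,-60.3,-52.3,4,0, 0,0,-144.6,-60.3,-52.3,4,0, 0,0,-144.6,-60.3,-52.3,4,0, 0,0,-144.6,-60.3,-52.3,4,0, 0,0,-144.6,-60.3,-52.3,4,0, 0,0,-144.6,-60.3,-52.3,4,0]'
python3 -c "
from h import *
rel([0.477,0.217,0.30],down(76))"
```

```text
time_s: 1.85
tool_pos: [0.4602, 0.1725, 0.3673]
eef_rot: [3.141, -0.0, 1.058]
force: [0.9, -1.7, 0.7]
gripper_width: 0.0853
turn [  0.04  -0.02 -15.39] shift [ 4.7  -0.72  6.73] now [0.4602 0.1725 0.3673] [180.   -0.   60.6] q [ 0.2  -0.01  1.68 -0.    1.47 -0.86] F [ 0.94 -1.72  0.67] w 0.0853 t 1.85
```

```bash
python3 -m pendant '[0,0,-15.4,4.7,-0.7,6.7,0, 0,0,-15.4,4.7,-0.7,6.7,0, 0,0,-15.4,4.7,-0.7,6.7,0, 0,0,-15.4,4.7,-0.7,6.7,0]'
python3 - <<'E'
from h import *
s=snap('wrist','w3')
rel([0.477,0.217,0.18],down(76))
P=cloud(s); hsv=cv2.cvtColor(s['img'],cv2.COLOR_RGB2HSV)
m=cv2.inRange(hsv,(5,150,100),(20,255,255)); m=cv2.morphologyEx(m,cv2.MORPH_OPEN,np.ones((3,3)))
v,u=np.nonzero(m)
q=onplane(s,np.c_[u,v],0.016)
print(len(u),cv2.minAreaRect(q[:,:2].astype(np.float32)), np.median(P[m>0],0))
E
```

```text
time_s: 2.35
tool_pos: [0.4774, 0.214, 0.3013]
eef_rot: [3.141, -0.001, 1.317]
force: [0.2, -0.1, 0.7]
gripper_width: 0.0855
turn [ 0.09 -0.05 -0.51] shift [ 0.28 -0.13 12.15] now [0.4774 0.2139 0.3015] [ 1.799e+02 -1.000e-01  7.550e+01] q [ 0.27  0.1   1.71  0.    1.33 -1.04] F [-0.23  0.73 -0.06] w 0.0851 t 2.4
2444 ((0.44722840189933777, 0.22462347149848938), (0.016851725056767464, 0.09724397957324982), 75.16221618652344) [0.44362432 0.22519887 0.01553594]
```

View pics/w3.png

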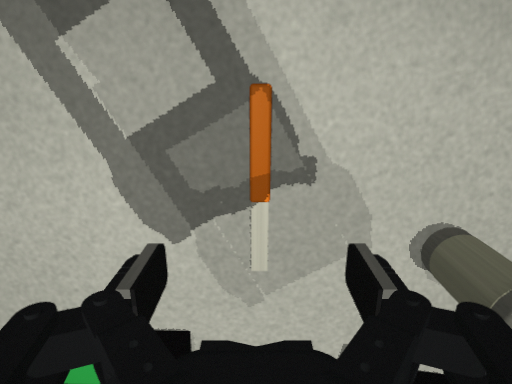

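```bash
python3 - <<'E'
from h import *
s=snap('wrist','w4'); T=np.array(s['T_tool_cam'])
for uv in [(150,246),(163,246),(140,262),(350,246),(362,246),(360,262),(163,290),(350,290)]:
    p=rays(s,[uv])*s['z_map'][uv[1],uv[0]]; print(uv,(p@T[:3,:3].T+T[:3,3]).round(4))
rel([0.4762,0.2169,0.185],down(75.16))
E
python3 -m pendant '[0,0,-0.1,0.15,-0.2,11.6,0, 0,0,-0.1,0.15,-0.2,11.6,0, 0,0,-0.1,0.15,-0.2,11.6,0, 0,0,-0.1,0.15,-0.2,11.6,0]'
python3 -c "
from h import *
rel([0.4762,0.2169,0.177],down(75.16))"
```

```text
(150, 246) [[-0.0474 -0.0111  0.1531]]
(163, 246) [[-0.043  -0.0089  0.1571]]
(140, 262) [[-0.0472 -0.0109  0.1402]]
(350, 246) [[ 0.0417 -0.0097  0.1559]]
(362, 246) [[ 0.0468 -0.0103  0.1548]]
(360, 262) [[ 0.0417 -0.0101  0.1417]]
(163, 290) [[-0.0432  0.0106  0.1516]]
(350, 290) [[0.042  0.0097 0.1505]]
turn [ 0.09 -0.06  0.34] shift [ 0.26 -0.21 11.65] now [0.4774 0.2138 0.3015] [ 1.799e+02 -1.000e-01  7.550e+01] q [ 0.27  0.1   1.71  0.    1.33 -1.04] F [-0.12  0.   -0.62] w 0.0851 t 2.45
time_s: 2.95
tool_pos: [0.4766, 0.2163, 0.1867]
eef_rot: [3.139, -0.001, 1.321]
force: [-0.4, -0.1, 1.2]
gripper_width: 0.0855
turn [ 0.13 -0.08  0.52] shift [ 0.04 -0.05  0.97] now [0.4766 0.2163 0.1867] [ 1.799e+02 -1.000e-01  7.570e+01] q [ 0.28  0.22  1.82  0.    1.09 -1.04] F [-0.37 -0.12  1.17] w 0.0855 t 2.95
```

```bash
python3 -m pendant '[0,0,0,0,0,1.1,0, 0,0,0,0,0,1.1,0, 0,0,0,0,0,1.1,150, 0,0,0,0,0,1.1,255, 0,0,0,0,0,1.1,255, 0,0,0,0,0,1.1,255, 0,0,0,0,0,1.1,255, 0,0,0,0,0,1.1,255]'
python3 -c "
from h import *
rel([0.4762,0.2169,0.177],down(75.16))"
```

```text
time_s: 3.95
tool_pos: [0.476, 0.2165, 0.1738]
eef_rot: [3.141, -0.001, 1.322]
force: [-1.7, -0.4, 7.6]
gripper_width: 0.0165
turn [ 0.05 -0.04  0.57] shift [ 0.05  0.01 -0.32] now [0.476  0.2165 0.1738] [180.   -0.   75.7] q [ 0.28  0.24  1.83  0.    1.07 -1.04] F [-1.65 -0.42  7.58] w 0.0165 t 3.95
```

```bash
python3 -m pendant '[0,0,0,0,0,-8,255, 0,0,0,0,0,-8,255, 0,0,0,0,0,-8,255]'
python3 - <<'E'
from h import *
rel([0.4762,0.2169,0.177],down(75.16))
w=snap('wrist','w5'); 
for n in ['scene','side']:
    s=snap(n,n+'3'); P=cloud(s)
    for z0,z1 in [(0.058,0.07),(0.02,0.07)]:
        m=(P[...,2]>z0)&(P[...,2]<z1)&(P[...,0]>0.55)&(P[...,0]<0.82)&(P[...,1]>-0.14)&(P[...,1]<0.125)
        g=cv2.inRange(cv2.cvtColor(s['img'],cv2.COLOR_RGB2HSV),(45,120,50),(80,255,255))>0
        mm=cv2.morphologyEx(((m&~g)*255).astype(np.uint8),cv2.MORPH_OPEN,np.ones((5,5)))>0
        print(n,mm.sum(),cv2.minAreaRect(P[mm][:,:2].astype(np.float32)),np.median(P[mm][:,2]))
E
```

```text
time_s: 4.32
tool_pos: [0.4759, 0.2164, 0.2542]
eef_rot: [3.14, -0.001, 1.322]
force: [-0.7, 0.0, -1.7]
gripper_width: 0.0167
turn [ 0.11 -0.07  0.57] shift [0.04 0.   7.72] now [0.4759 0.2164 0.2542] [ 1.799e+02 -1.000e-01  7.570e+01] q [ 0.28  0.14  1.76  0.    1.24 -1.04] F [-0.66  0.02 -1.7 ] w 0.0167 t 4.325
scene 2988 ((0.6758501529693604, -0.006352022290229797), (0.18636928498744965, 0.1566028743982315), 74.96040344238281) 0.06391009351641602
scene 3747 ((0.6763556599617004, -0.005957268178462982), (0.18640002608299255, 0.1588084101676941), 73.81832885742188) 0.06334602050185256
side 71 ((0.7482592463493347, 0.057377539575099945), (0.02079908922314644, 0.04125663638114929), 31.123075485229492) 0.06243401527536119
side 147 ((0.7405132055282593, 0.05562993511557579), (0.030352432280778885, 0.05359363183379173), 74.14891815185547) 0.06080863754397492
```

View pics/w5.png

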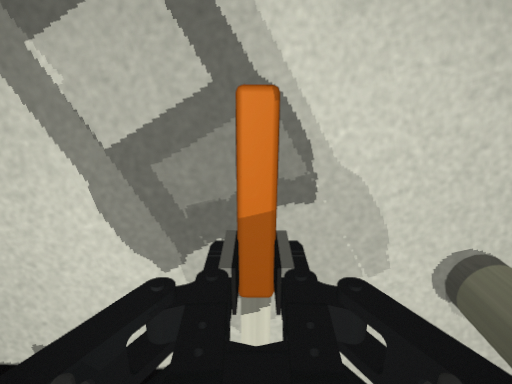

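View pics/side3.png

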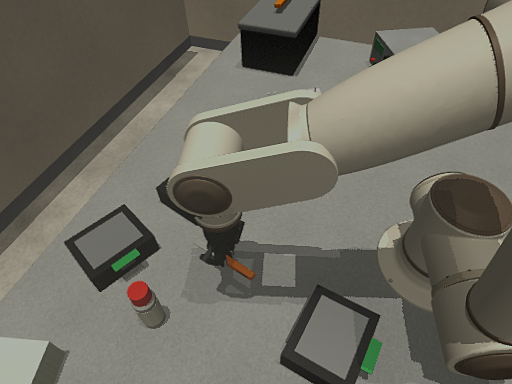

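```bash
python3 -c "
from h import *
rel([0.4437,0.0587,0.219],down(74.4))"
```

```text
turn [-0.1   0.06  1.32] shift [-16.05   0.82   3.29] now [0.4754 0.2162 0.2518] [-1.799e+02  1.000e-01  7.570e+01] q [ 0.28  0.15  1.76  0.    1.23 -1.04] F [ 0.41 -0.2  -0.9 ] w 0.0165 t 4.475
```

```bash
python3 -m pendant '[0,0,1.3,-16,0.8,3.3,255, 0,0,1.3,-16,0.8,3.3,255, 0,0,1.3,-16,0.8,3.3,255, 0,0,1.3,-16,0.8,3.3,255, 0,0,1.3,-16,0.8,3.3,255]'
python3 - <<'E'
from h import *
rel([0.5015,0.0425,0.219],down(74.4))
snap('scene','scene5');snap('side','side5')
E
```

```text
time_s: 5.1
tool_pos: [0.444, 0.0595, 0.2196]
eef_rot: [-3.14, -0.0, 1.298]
force: [0.5, 0.4, -0.9]
gripper_width: 0.0163
turn [-0.06 -0.   -0.01] shift [-0.09  5.99  0.06] now [0.444  0.0595 0.2196] [-179.9   -0.    74.4] q [-0.04  0.03  1.96  0.    1.15 -1.34] F [ 0.53  0.36 -0.88] w 0.0163 t 5.1
```

View pics/scene5.png

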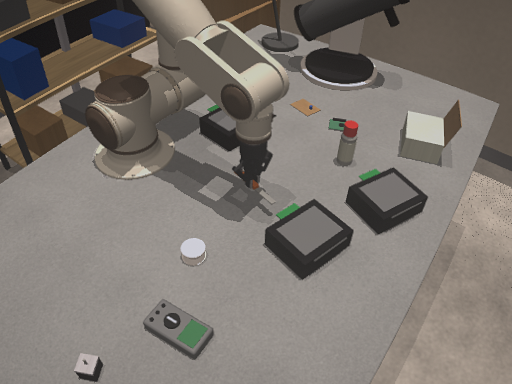

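View pics/side5.png

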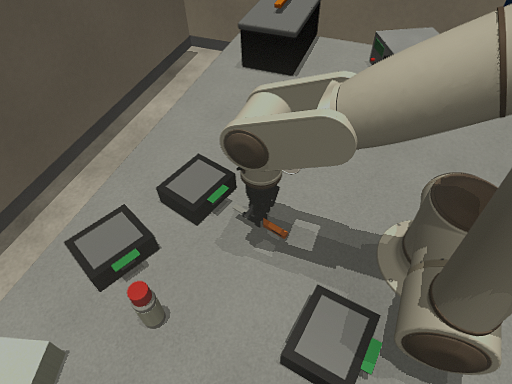

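```bash
python3 -m pendant '[0,0,0,-0.1,2,0,255, 0,0,0,-0.1,4,0,255, 0,0,0,-0.1,6,0,255, 0,0,0,-0.1,6,0,255, 0,0,0,-0.1,6,0,255]'
python3 - <<'E'
from h import *
rel([0.5015,0.0425,0.219],down(74.4))
snap('scene','scene6')
cv2.imwrite('pics/z6.png',cv2.resize(cv2.imread('pics/scene6.png')[130:290,200:400],None,fx=3.5,fy=3.5))
E
```

```text
time_s: 5.82
tool_pos: [0.5011, 0.0429, 0.2199]
eef_rot: [-3.141, 0.0, 1.3]
force: [-0.0, 0.2, 0.3]
gripper_width: 0.0163
turn [-0.05  0.    0.07] shift [-0.03  0.05  0.09] now [0.5011 0.0429 0.2199] [-179.9    0.    74.5] q [-0.07  0.14  1.84  0.    1.16 -1.37] F [-0.03  0.15  0.32] w 0.0163 t 5.825
```

View pics/z6.png

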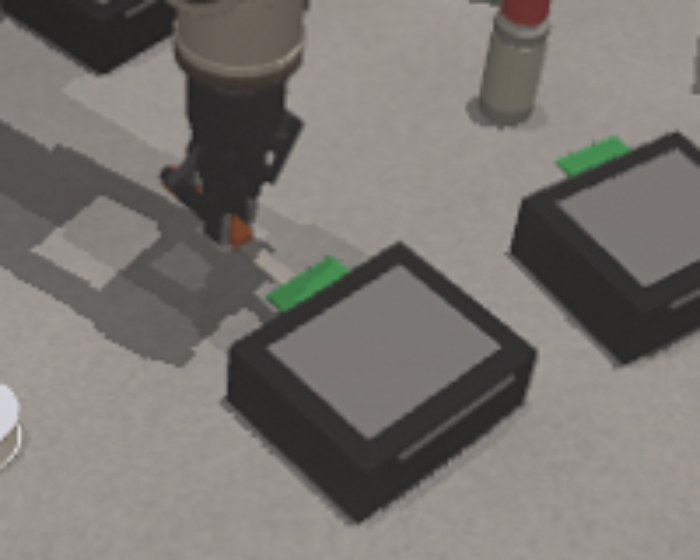

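```bash
python3 -m pendant '[0,0,0,0,0,-1.2,255, 0,0,0,0,0.1,-2.4,255, 0,0,0,0,0.2,-3.8,255, 0,0,0,0,0.5,-5.1,255, 0,0,0,0,1,-6.5,255, 0,0,0,0,1.5,-7.8,255, 0,0,0,0,2.1,-9,255, 0,0,0,0,2.9,-10.2,255, 0,0,0,0,3.7,-11.3,255, 0,0,0,0,3.7,-11.3,255]'
python3 - <<'E'
from h import *
rel([0.5015,0.0425,0.219],down(74.4))
snap('scene','scene7')
cv2.imwrite('pics/z7.png',cv2.resize(cv2.imread('pics/scene7.png')[100:290,200:400],None,fx=3,fy=3))
E
```

```text
time_s: 7.12
tool_pos: [0.5378, 0.0321, 0.3339]
eef_rot: [3.141, -0.0, 1.299]
force: [0.3, -0.3, -0.9]
gripper_width: 0.0164
turn [ 0.06 -0.02  0.02] shift [ 0.02 -3.79 11.49] now [0.5378 0.0321 0.3339] [179.9  -0.   74.4] q [-0.08  0.11  1.63  0.    1.4  -1.38] F [ 0.3  -0.33 -0.87] w 0.0164 t 7.125
```

View pics/z7.png

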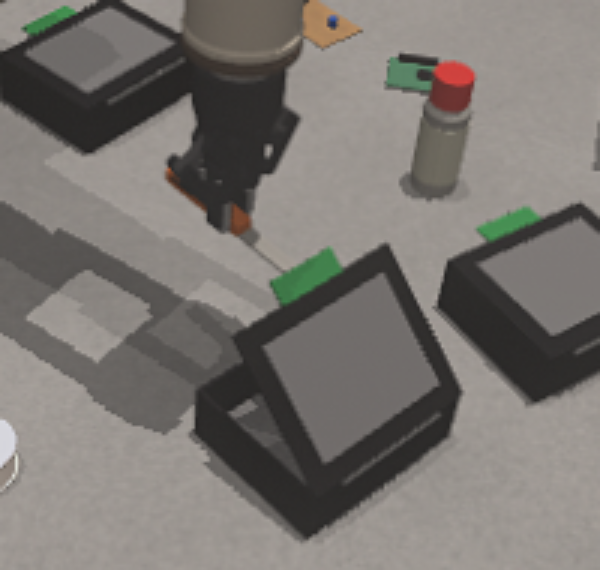

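```bash
python3 -m pendant '[0,0,0,0,1,-1,255, 0,0,0,0,2,-2,255, 0,0,0,0,4.3,-3.6,255, 0,0,0,0,6.8,-4.7,255, 0,0,0,0,9.5,-5.5,255, 0,0,0,0,12.3,-5.7,255, 0,0,0,0,15.1,-5.5,255, 0,0,0,0,17.8,-4.7,255, 0,0,0,0,19.1,-4.2,255, 0,0,0,0,20.3,-3.5,255, 0,0,0,0,20.3,-3.5,255]'
python3 - <<'E'
from h import *
rel([0.5015,0.0425,0.219],down(74.4))
snap('scene','scene8')
cv2.imwrite('pics/z8.png',cv2.resize(cv2.imread('pics/scene8.png')[60:290,200:430],None,fx=2.6,fy=2.6))
E
```

```text
time_s: 8.55
tool_pos: [0.733, -0.0223, 0.3674]
eef_rot: [-3.14, 0.0, 1.299]
force: [-0.5, -0.3, -0.8]
gripper_width: 0.0168
turn [-0.07  0.    0.02] shift [  0.03 -24.02  14.87] now [ 0.733  -0.0223  0.3674] [-179.9    0.    74.4] q [-0.14  0.5   1.06  0.    1.59 -1.43] F [-0.54 -0.34 -0.75] w 0.0168 t 8.55
```

View pics/z8.png

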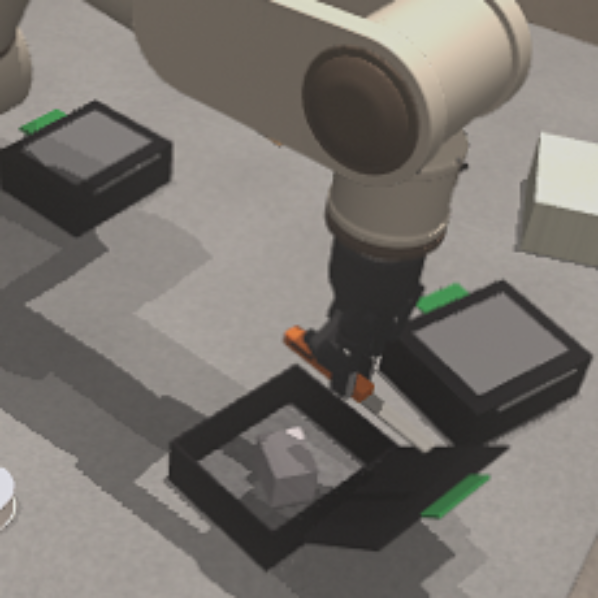

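```bash
python3 -c "
from h import *
rel([0.45,0.21,0.30],down(74.4));rel([0.45,0.21,0.178],down(74.4))"
```

```text
turn [-0.04 -0.    0.03] shift [ 14.77 -33.45   6.82] now [ 0.7326 -0.0221  0.368 ] [-180.    -0.    74.4] q [-0.14  0.5   1.06  0.    1.59 -1.43] F [-0.14 -0.01 -1.24] w 0.0168 t 8.6
turn [-0.04 -0.    0.03] shift [ 14.77 -33.44  19.02] now [ 0.7326 -0.0221  0.368 ] [-180.    -0.    74.4] q [-0.14  0.5   1.06  0.    1.59 -1.43] F [-0.14 -0.01 -1.24] w 0.0168 t 8.6
```

```bash
python3 -m pendant '[0,0,0,0,-5,0,255, 0,0,0,0,-10,0,255, 0,0,0,14.8,-33.4,6.8,255, 0,0,0,14.8,-33.4,6.8,255, 0,0,0,14.8,-33.4,6.8,255, 0,0,0,14.8,-33.4,6.8,255, 0,0,0,14.8,-33.4,6.8,255, 0,0,0,14.8,-33.4,13,255, 0,0,0,14.8,-33.4,17,255, 0,0,0,14.8,-33.4,18.5,255, 0,0,0,14.8,-33.4,19,255, 0,0,0,14.8,-33.4,19,255]'
python3 -c "
from h import *
s=snap('scene','scene9');rel([0.45,0.21,0.1745],down(74.4))
cv2.imwrite('pics/z9.png',cv2.resize(cv2.imread('pics/scene9.png')[60:290,200:430],None,fx=2.6,fy=2.6))
"
```

```text
time_s: 10.1
tool_pos: [0.4512, 0.2101, 0.1794]
eef_rot: [3.14, -0.001, 1.299]
force: [-0.4, -0.6, 0.4]
gripper_width: 0.0162
turn [ 0.09 -0.07  0.02] shift [-0.05 -0.11  0.51] now [0.4512 0.2101 0.1796] [ 1.799e+02 -1.000e-01  7.440e+01] q [ 0.28  0.18  1.89  0.    1.07 -1.02] F [-0.58  0.76 -1.08] w 0.0162 t 10.15
```

View pics/z9.png

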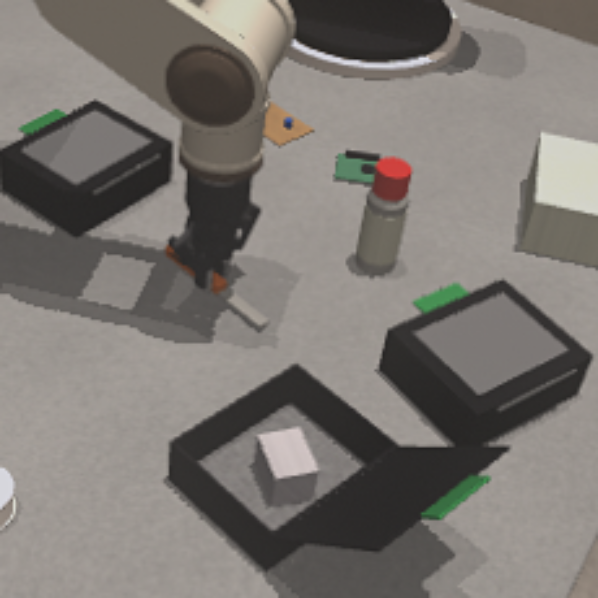

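```bash
python3 -m pendant '[0,0,0,0,0,0.4,255, 0,0,0,0,0,0.4,0, 0,0,0,0,0,0.4,0, 0,0,0,0,0,0.4,0, 0,0,0,0,0,0.4,0, 0,0,0,0,0,-8,0, 0,0,0,0,0,-14,0,0,0,0,0,0,-16,0]'
python3 - <<'E'
from h import *
s=snap('scene','scene10');rel([0.45,0.21,0.1745],down(74.4))
cv2.imwrite('pics/z10.png',cv2.resize(cv2.imread('pics/scene10.png')[180:280,260:350],None,fx=6,fy=6,interpolation=cv2.INTER_CUBIC))
s2=snap('side','side10')
cv2.imwrite('pics/z10b.png',cv2.resize(cv2.imread('pics/side10.png')[120:240,130:260],None,fx=5,fy=5,interpolation=cv2.INTER_CUBIC))
P=cloud(s)
m=(P[...,2]>0.044)&(P[...,2]<0.056)&(np.linalg.norm(P[...,:2]-[0.675,-0.006],axis=-1)<0.085)
mm=cv2.morphologyEx((m*255).astype(np.uint8),cv2.MORPH_OPEN,np.ones((3,3)))>0
k,lab,stt,c=cv2.connectedComponentsWithStats(mm.astype(np.uint8))
for i in range(1,k):
    q=P[lab==i];print(stt[i],q.mean(0),cv2.minAreaRect(q[:,:2].astype(np.float32)))
E
```

```text
time_s: 11.15
tool_pos: [0.4506, 0.2101, 0.3414]
eef_rot: [3.139, -0.002, 1.299]
force: [0.4, 0.3, -1.1]
gripper_width: 0.0855
turn [ 0.38 -0.24  0.03] shift [-0.12 -0.22 17.11] now [0.4511 0.2102 0.3456] [179.6  -0.2  74.4] q [ 0.28  0.01  1.7   0.    1.41 -1.02] F [ 0.72 -0.22  7.76] w 0.0855 t 11.2
[300 225  22  20 313] [ 0.68024625 -0.00921799  0.04961467] ((0.6799603700637817, -0.007611680775880814), (0.046445973217487335, 0.06268440186977386), 46.6827278137207)
```

View pics/z10.png

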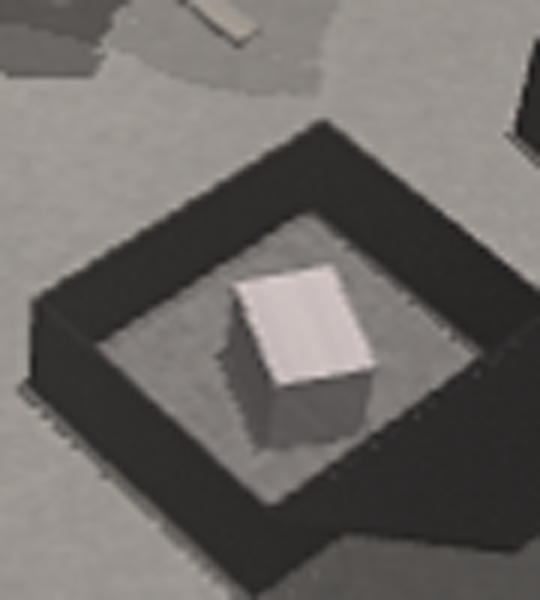

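View pics/z10b.png

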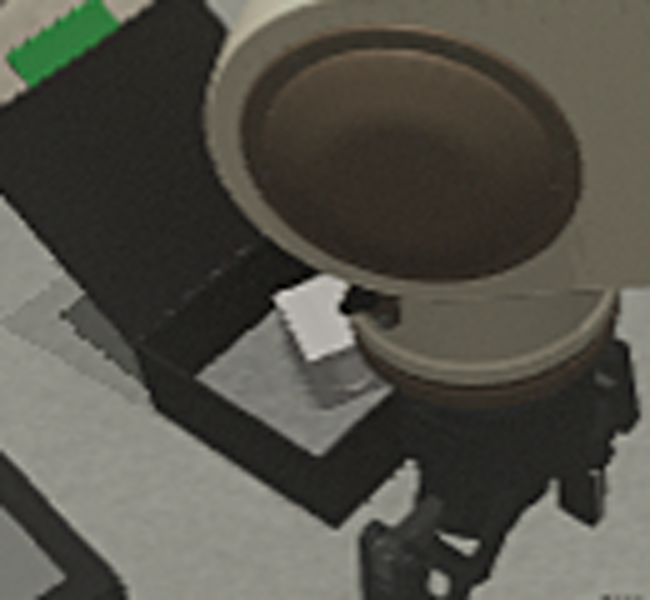

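```bash
python3 -c "
from h import *
rel([0.68,-0.0076,0.33],down(46.7))"
```

```text
turn [ 0.27 -0.28 27.73] shift [-14.85  27.89   1.37] now [0.4511 0.2102 0.3427] [179.7  -0.2  74.4] q [ 0.28  0.02  1.71  0.    1.41 -1.02] F [-0.01 -1.61 -0.91] w 0.0852 t 11.25
```

```bash
python3 -m pendant '[0.3,-0.3,27.7,-14.8,27.9,1.4,0, 0.3,-0.3,27.7,-14.8,27.9,1.4,0, 0.3,-0.3,27.7,-14.8,27.9,1.4,0, 0.3,-0.3,27.7,-14.8,27.9,1.4,0, 0.3,-0.3,27.7,-14.8,27.9,1.4,0, 0.3,-0.3,27.7,-14.8,27.9,1.4,0, 0.3,-0.3,27.7,-14.8,27.9,1.4,0]'
python3 - <<'E'
from h import *
s=snap('wrist','w11');rel([0.68,-0.0076,0.180],down(46.7));snap('side','side11')
P=cloud(s)
m=(P[...,2]>0.044)&(P[...,2]<0.056)&(np.linalg.norm(P[...,:2]-[0.675,-0.006],axis=-1)<0.06)
mm=cv2.morphologyEx((m*255).astype(np.uint8),cv2.MORPH_OPEN,np.ones((5,5)))>0
q=P[mm];print(mm.sum(),q.mean(0),cv2.minAreaRect(q[:,:2].astype(np.float32)))
cv2.imwrite('pics/z11.png',cv2.resize(cv2.imread('pics/side11.png')[120:240,130:260],None,fx=5,fy=5,interpolation=cv2.INTER_CUBIC))
E
```

```text
time_s: 12.12
tool_pos: [0.6796, -0.0074, 0.323]
eef_rot: [-3.136, 0.007, 0.815]
force: [-0.4, 0.0, 0.4]
gripper_width: 0.0851
turn [-0.27  0.38  0.04] shift [ 0.08  0.17 14.37] now [ 0.6793 -0.0068  0.3237] [-179.7    0.4   46.7] q [-0.12  0.4   1.28 -0.    1.46 -0.94] F [-0.07  0.99 -0.47] w 0.0847 t 12.175
4021 [ 0.67636495 -0.00634641  0.05069264] ((0.6774474382400513, -0.00764431431889534), (0.04579700157046318, 0.060708824545145035), 48.337310791015625)
```

View pics/w11.png

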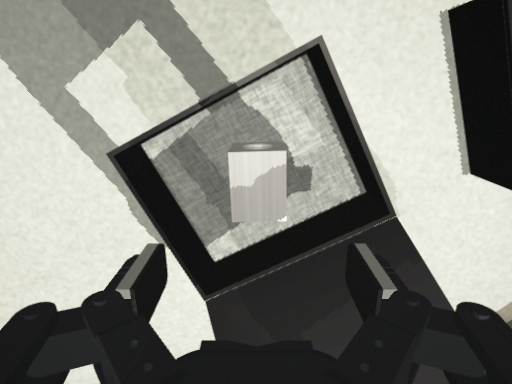

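View pics/z11.png

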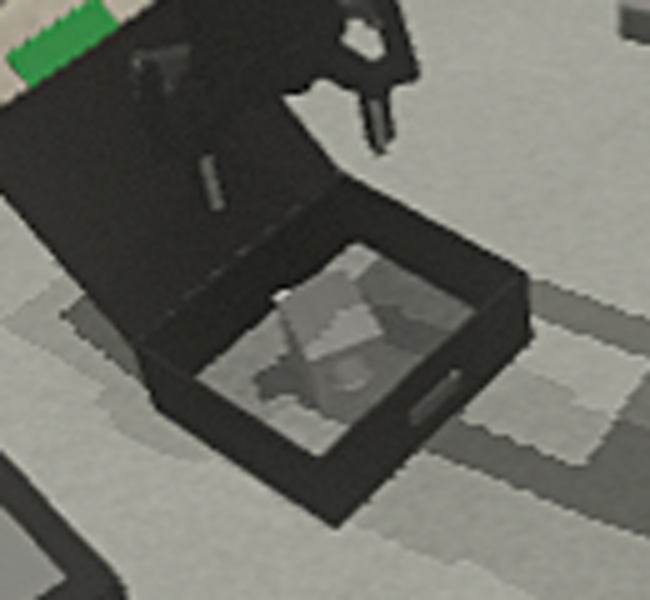

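```bash
python3 -m pendant '[-0.3,0.4,-0.8,0,0.1,6,0, -0.3,0.4,-0.8,0,0.1,11,0, -0.3,0.4,-0.8,0,0.1,14,0, -0.3,0.4,-0.8,0,0.1,14.4,0, -0.3,0.4,-0.8,0,0.1,14.4,0]'
python3 -c "
from h import *
rel([0.678,-0.0076,0.180],down(47.5))"
```

```text
time_s: 12.85
tool_pos: [0.6796, -0.0078, 0.1817]
eef_rot: [3.139, -0.002, 0.83]
force: [-0.1, 0.9, 0.5]
gripper_width: 0.0854
turn [ 0.15 -0.1   0.07] shift [-0.09 -0.13  0.17] now [ 0.6796 -0.0078  0.1817] [ 1.799e+02 -1.000e-01  4.760e+01] q [-0.12  0.51  1.43 -0.    1.2  -0.95] F [-0.06  0.93  0.53] w 0.0854 t 12.85
```

```bash
python3 -m pendant '[0,0,0,-0.1,-0.1,0.1,120, 0,0,0,-0.1,-0.1,0.1,255, 0,0,0,-0.1,-0.1,0.1,255, 0,0,0,-0.1,-0.1,0.1,255, 0,0,0,-0.1,-0.1,0.1,255, 0,0,0,-0.1,-0.1,-2,255, 0,0,0,-0.1,-0.1,-7,255, 0,0,0,-0.1,-0.1,-13,255, 0,0,0,-0.1,-0.1,-19,255, 0,0,0,-0.1,-0.1,-22,255, 0,0,0,-0.1,-0.1,-22,255]'
python3 -c "
from h import *
rel([0.55,0,0.55],down(-90)); rel([0.55,0,0.55],R.from_euler('xyz',[180,-75,0],degrees=True)*R.from_euler('z',90,degrees=True));snap('scene','scene12')"
```

```text
time_s: 14.22
tool_pos: [0.6774, -0.0083, 0.4041]
eef_rot: [3.136, -0.004, 0.829]
force: [0.5, -0.4, -4.0]
gripper_width: 0.0452
turn [-1.1000e-01 -4.9000e-01  1.3752e+02] shift [ -7.93  -9.88 -14.68] now [ 0.6774 -0.0083  0.4041] [179.7  -0.2  47.5] q [-0.13  0.36  1.17 -0.    1.6  -0.96] F [ 0.49 -0.35 -3.96] w 0.0452 t 14.225
turn [ 33.65  86.42 113.46] shift [ -7.93  -9.88 -14.68] now [ 0.6774 -0.0083  0.4041] [179.7  -0.2  47.5] q [-0.13  0.36  1.17 -0.    1.6  -0.96] F [ 0.49 -0.35 -3.96] w 0.0452 t 14.225
```

View pics/scene12.png

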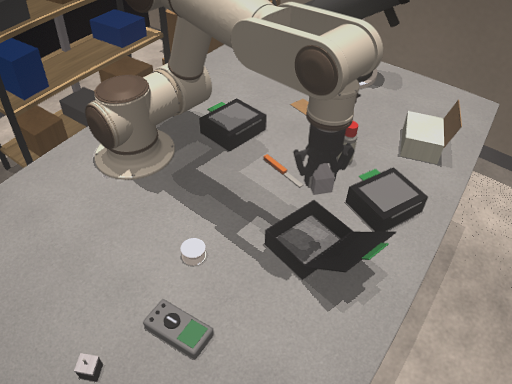

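```bash
python3 -m pendant '[0,0,137.5,-10.9,-13.1,-19.5,255, 0,0,137.5,-10.9,-13.1,-19.5,255, 0,0,137.5,-10.9,-13.1,-19.5,255, 0,0,137.5,-10.9,-13.1,-19.5,255, 0,0,137.5,-10.9,-13.1,-19.5,255, 0,0,137.5,-10.9,-13.1,-19.5,255, 0,0,137.5,-10.9,-13.1,-19.5,255, 0,0,137.5,-10.9,-13.1,-19.5,255, 0,0,137.5,-10.9,-13.1,-19.5,255, 0,0,137.5,-10.9,-13.1,-19.5,255, 0,0,137.5,-10.9,-13.1,-19.5,255, 0,0,137.5,-10.9,-13.1,-19.5,255]'
python3 -c "
from h import *
rel([0.5,0,0.6],down(-90))"
```

```text
time_s: 15.78
tool_pos: [0.5076, -0.0003, 0.5933]
eef_rot: [3.14, 0.0, -1.427]
force: [-0.2, -0.1, -2.5]
gripper_width: 0.0454
turn [0.07 0.01 8.25] shift [-0.14  0.75 -0.67] now [ 5.076e-01 -3.000e-04  5.933e-01] [179.9   0.  -81.7] q [-0.15  0.02  1.21 -0.    1.92  1.27] F [-0.24 -0.14 -2.51] w 0.0454 t 15.775
```

```bash
python3 -m pendant '[45,0,0,0,0,-12,255, 45,0,0,0,0,-12,255, 45,0,0,0,0,-12,255, 45,0,0,0,0,-12,255, 45,0,0,0,0,-12,255, 45,0,0,0,0,-12,255, 45,0,0,0,0,-12,255]'
python3 -c "
from h import *
rel([0.5,0,0.6],down(-90))"
```

```text
time_s: 16.65
tool_pos: [0.5075, -0.0003, 0.7141]
eef_rot: [-2.357, -0.0, -1.421]
force: [0.1, 0.1, -2.4]
gripper_width: 0.0453
turn [-44.85   3.38   8.16] shift [-0.14  8.58  7.56] now [ 5.075e-01 -3.000e-04  7.141e-01] [-135.1   -0.   -81.4] q [-0.23 -0.15  1.2   0.27  1.35  1.23] F [ 0.08  0.06 -2.37] w 0.0453 t 16.65
```

```bash
python3 -m pendant '[45,0,0,0,0,0,255, 45,0,0,0,0,0,255, 45,0,0,0,0,0,255, 45,0,0,0,0,0,255, 45,0,0,0,0,0,255, 45,0,0,0,0,0,255, 45,0,0,0,0,0,255]'
python3 - <<'E'
from h import *
rel([0.5,0,0.6],down(-90)); s=snap('wrist','w13');snap('scene','scene13')
M=R.from_euler('xyz',s['st']['eef_rot']).as_matrix();print(M.round(3))
E
```

```text
time_s: 17.52
tool_pos: [0.5073, -0.0001, 0.7149]
eef_rot: [-1.571, -0.001, -1.42]
force: [0.5, -0.5, -2.0]
gripper_width: 0.0453
turn [-89.81   6.76   6.82] shift [-0.13 11.49 -0.72] now [ 5.073e-01 -1.000e-04  7.149e-01] [-90.   -0.  -81.4] q [-0.28 -0.3   1.54  0.94  0.54  0.7 ] F [ 0.54 -0.49 -1.96] w 0.0453 t 17.525
[[ 0.15   0.     0.989]
 [-0.989 -0.001  0.15 ]
 [ 0.001 -1.    -0.   ]]
```

View pics/w13.png

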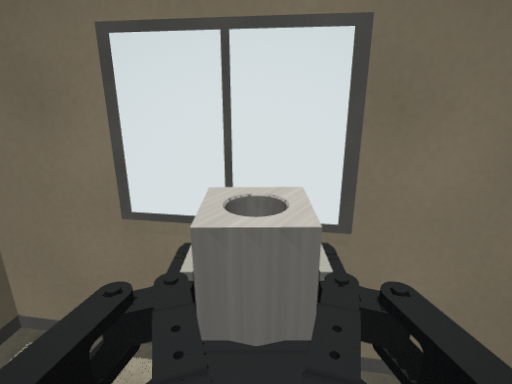

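View pics/scene13.png

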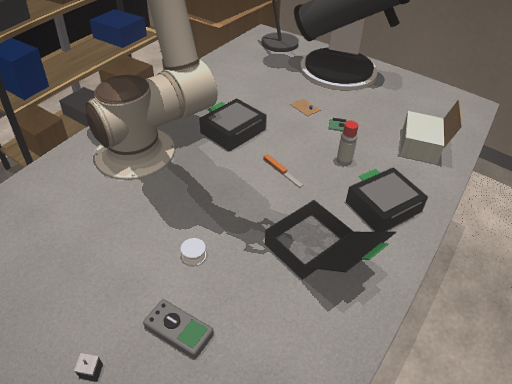

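```bash
python3 -m pendant '[0,0,0,0,0,0,255, 0,0,0,0,0,0,255, 0,0,0,0,0,0,255, 0,0,0,0,0,0,255]'
python3 - <<'E'
from h import *
s=snap('wrist','w14'); P=cloud(s)
q=P[212:226,205:308].reshape(-1,3); q=q[np.abs(q[:,2]-np.median(q[:,2]))<0.02]
_,_,V=np.linalg.svd(q-q.mean(0)); print('normal',V[2].round(3),'top',q.mean(0).round(3))
rel([0.5,0,0.6],down(-90)); print(np.abs(ctrl.state()['joint_velocities']).max())
a=snap('scene','scene14')['img'].astype(int);b=np.load('scene0.npz')['img'].astype(int)
d=np.abs(a-b).max(2)
for n,(u,v,r) in dict(can=(348,143,14),spool=(193,251,14),meter=(178,327,30)).items(): print(n,d[v-r:v+r,u-r:u+r].mean().round(2))
E
```

```text
time_s: 18.12
tool_pos: [0.507, -0.0002, 0.7149]
eef_rot: [-1.569, -0.001, -1.421]
force: [-0.2, 0.7, -2.8]
gripper_width: 0.0455
normal [-0.286 -0.048 -0.957] top [0.645 0.02  0.746]
turn [-89.9    6.74   6.78] shift [-0.13 11.49 -0.71] now [ 5.07e-01 -2.00e-04  7.15e-01] [-89.9  -0.  -81.4] q [-0.28 -0.3   1.54  0.95  0.54  0.7 ] F [ 0.39  0.76 -1.42] w 0.0454 t 18.175
0.001910234484126451
can 4.09
spool 5.41
meter 4.24
```

Run:
```python
from h import *
s=snap('wrist','w15'); P=cloud(s)
def fit(q):
    for _ in range(4):
        c=np.median(q,0);_,_,V=np.linalg.svd(q-q.mean(0));r=np.abs((q-q.mean(0))@V[2]);q=q[r<max(2*np.median(r),5e-4)]
    return V[2].round(3),q.mean(0).round(4),r.std().round(5),len(q)
print('top L',fit(P[192:222,208:220].reshape(-1,3)));print('top R',fit(P[195:222,294:306].reshape(-1,3)))
print('top both',fit(np.vstack([P[193:222,210:220].reshape(-1,3),P[193:222,294:302].reshape(-1,3)])))
print('front',fit(P[235:330,202:310].reshape(-1,3)))
for r in range(184,250,6): print(r,P[r,215].round(4),P[r,300].round(4))
```

```text
top L (array([ 0.275, -0.96 , -0.05 ]), array([0.6507, 0.0383, 0.7469]), np.float64(0.00061), 316)
top R (array([ 0.001,  0.004, -1.   ]), array([0.6552, 0.0039, 0.7468]), np.float64(0.00012), 316)
top both (array([-0.002,  0.006,  1.   ]), array([0.6534, 0.0232, 0.7467]), np.float64(0.00011), 495)
front (array([0.989, 0.151, 0.005]), array([0.6351, 0.0186, 0.7231]), np.float64(0.00016), 6612)
184 [1.9758 0.4287 0.3332] [1.9781 0.0067 0.3529]
190 [0.6723 0.0438 0.7465] [0.6781 0.0041 0.7467]
196 [0.6638 0.0414 0.7466] [0.6688 0.0039 0.7469]
202 [0.6563 0.0393 0.7467] [0.6613 0.0038 0.7469]
208 [0.6496 0.0374 0.7467] [0.6551 0.0037 0.7466]
214 [0.6439 0.0358 0.7465] [0.648  0.0036 0.7469]
220 [0.6392 0.0345 0.7462] [0.6444 0.0035 0.746 ]
226 [0.6336 0.0329 0.7464] [0.6379 0.0034 0.7466]
232 [0.6327 0.0327 0.7446] [0.6377 0.0033 0.7444]
238 [0.6327 0.0328 0.7422] [0.6382 0.0032 0.7418]
244 [0.6336 0.0332 0.7394] [0.6375 0.0031 0.7398]
```

The top face is level to within about 0.4°; the earlier 16.7° came from a patch that included hole and front-face pixels. I'm handing the job in.

```bash
python3 -c "
from workcell import ctrl
print(ctrl.finish_job())"
```

```text
the job is handed in; nothing more can be done
None
```

I handed the job in at about 18 s, with the bearing cap held hole-up and still in the gripper. `finish_job` reports no verdict, so success isn't confirmed.

**What I did:** I worked on the rightmost case. I gripped the opening blade, slid it under the green tab and swept the cover open until it leaned far back. I then laid the blade near where it had been. With the cover open, the camera images showed the hole on the end of the cap facing back-left. I gripped the cap across its 46 mm sides, lifted it clear, turned it round and tilted it 90° so the hole faces up.

**Last checks:**
- **Cap orientation:** the hole is visible in the top face, and the top face is level to about 0.4°. One rough fit gave a 16.7° tilt and one side strip fitted badly, because both patches took in other surfaces. The combined top-face fit and the front-face fit both agree the cap is upright.
- **Cap hold:** the centre is about 0.72 m above the bench, the jaws are 45 mm apart, and the joints are still (below 0.002 rad/s).
- **Cover and blade:** in the last scene picture I viewed, the cover was open well past upright and the blade was lying on the bench.
- **Bystanders:** the can, spool and meter look unmoved compared with the first picture. I did not measure their positions again.

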